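Check a photometer with its red glass standard

ROBOT

A 6-joint arm with a two-finger parallel gripper is mounted at the origin on a cart in front of the work surface, level with it; the furniture and walls round the work are solid. World frame = base frame: x ahead of the robot, y to its left, z up, the work surface at z = 0. Lengths are in mm, angles in rad, forces in N, time in s.
With the tool pointing down it reaches from about 275 to 850 mm from the base axis. Payload 19 kg.
Tool frame: the origin (TCP) lies on the centre line of the jaws, within the pads' length; the fingertips stand 25 mm ahead of it and the grasp point (between the pads) lies 6 mm ahead of it; z points along the fingers, y is the line along which they close (so a half turn about z gives the same grasp; the last joint's range is limited). The gripper opens to 85 mm and grips with 20 to 120 N. Pads are 22 mm wide; open, the fingers measure 114 mm over their backs; the gripper's body (76 mm by 85 mm) begins 54 mm behind the grasp point. The pads swing forward as they close: fully open they stand 13 mm farther back than shut.
Start: joints at [0.98, 0.15, 1.437, -0, 1.554, -0.134], TCP at [253.618, 516.01, 220.267] pointing down, gripper open.
Joint ranges: [-2.8, 2.8], [-0.68, 2.1], [0.12, 2.68], [-1.39, 4.53], [0.16, 2.79], [-2.81, 2.81]. Speed limits (rad/s): [1.89, 1.89, 2.22, 3.01, 3.01, 3.01].

INTERFACE

Orientations are given as a unit quaternion [x, y, z, w].
In Python, from workcell import bot gives the robot as it stands.
- The arm moves only by the tool move_arm, never from a script. Its argument "deltas" is a list of rows, each an object with "fingers": the opening, from 0 (shut) to 1 (fully open); "travel": the shift along the tool's x, y, z in cm, a list of three; "spin": the turn about the tool's z in rad. A call has 1 to 12 rows; each row shifts and turns the commanded pose from where the row before left it, along the tool's axes as they then stand; what a row does not reach is not made up. A row lasts 1/8 s, in which the tool goes at most 62.5 mm and 10.7 degrees, less where a joint would pass 70% of its speed; a pose out of reach is approached as far as the arm can. A call with a gripper value outside its range is refused whole. The fingers move at their own pace and stop on an object; "squeeze" is the grip in N (left out, the last holds). Time passes only in rows, so rows that do not move let the fingers close. It gives the time, the measured TCP pose, the force, the opening and the grip force at its end, in the units of the state.
- bot.get_state(): the state, without advancing time (a new reading comes with each control period).
- bot.grab_frame(name): name is "scene" or "side" or "wrist"; returns a dict with "image" (420x560x3 uint8, red, green, blue), "K" (3x3 intrinsics, pixels), "extrinsics" (4x4, takes a point from camera to world coordinates); the wrist camera has in their place "hand_eye" (4x4, takes a point from camera to tool coordinates, whose origin is the TCP and whose axes are the flange's). Camera axes: x right, y down, z forward; pixel columns grow to the right and rows downward; lengths in mm; the calibration is good to about 2 mm. A picture is of the moment at which its call begins: read the wrist's pose just before it. There is no depth.
- bot.job_done(): hands the job in; it is judged then, once.
Trained networks look in the newest picture that a camera, given by its name, has taken for a name from the list of things; names that differ only in an ending like _2 or _b are one class to them, and where a whole thing is asked for, a point or a joint stands for the part that bears it (a point fixed in the world has none). Each returns a list of dicts, best first, with "conf" (0 to 1); they miss things now and then, are a little off and sometimes report something else, mostly with a low value. They report only what shows in the picture. A call takes as long as a camera call.
- bot.trace(camera, thing): "mask" (420x560 bool, what is visible of it) and "box" ([left, top, right, bottom] in pixels, round what is visible of it).
- bot.spot_point(camera, thing): "position" ([column, row] in pixels: a listed point, or the origin of a listed thing).
The state is a dict: "clock": time; "joint_pos": joint angles; "joint_velocities": joint speeds; "tau": joint torques, N m; "tool_pos": TCP position; "orientation": TCP orientation; "force": force on the tool from outside, world axes, zero at the start; "torque": the same for the moment, N m; "opening": finger opening in mm; "gripper_force": force on a finger pad.
Only numpy, scipy, OpenCV 4.12 (cv2) and the standard library are available. Lean on these libraries where they do the work, as an engineer would, in place of code of your own. Each camera call takes 0.05 s, during which the arm holds its last target. There are 200 camera calls.

TASK

Check the photometer against its red glass standard: turn the wavelength knob on top until its white pointer lines up with the red mark on the dial, then draw the spring-return sample rod out of the front until its red ring is level with the outer face of the steel collar, and finish still holding the rod there so the standard stays in the beam. Do not let the rod snap back, and leave the lens-tissue booklet, the timer and the small beaker where they are.

Things in the scene. Friction and masses are not known exactly. Their poses are not given: they have to be found in the camera images.
- photometer: White and dark grey bench photometer, fixed to the bench, 160 deep (x) x 240 wide (y) x 95 high. Origin: centre of its underside; its x axis points from its front to its back, y to its left, z up; the front (-x side) faces the robot. Top deck at 92 above the bench; smoked fixed lid over the sample well on its left half, dial and knob on its right half.
- wavelength_knob (a joint): Turn of the wavelength knob, rad; grows clockwise seen from above, travel 0 to 4.2. It reads 3.45 when the pointer is exactly at the red mark. Stays where it is left; friction about 0.03 N m.
- knob_grip (a point): Point on the vertical axis of the wavelength knob at the height to grip it, 26 above the top deck. The knob is black, round, fluted, 34 in diameter above a flat skirt of 51 diameter and 6 thick; its top is 10 above this point, its skirt's top 18 below, the dial plate 24 below.
- knob_pointer (a point): Outer end of the white pointer line on the knob's skirt (a shorter white line on its top points the same way), 23.5 from the knob's axis (turns with the knob).
- red_mark (a point): Middle of the red radial line (12 long, 3.4 wide) on the white dial plate, 33.5 from the knob's axis; the only red mark among the black ticks. It lies on the right-hand side of the dial as seen from the robot.
- rod_travel (a joint): How far the sample rod is drawn out towards the front, m; 0 home, 0.047 at the stop. A spring pulls it home with 4 N at home, rising 0.2 N per mm (10 N at the red ring). At 0.030 the middle of the red ring is level with the outer face of the collar (the black rings are at 0.015 and 0.045).
- sample_rod: The sliding sample rod; it is gripped by the black ribbed pull on its front end, lying along the photometer's x axis: barrel 20 in diameter and 24 long, with a 26 diameter, 9 long flange at its front end and a bright metal end face. The pull's rear end is 4 in front of the collar when home. The rod's origin lies on its axis inside the sample well, 86 behind the collar's outer face when home. It slides along the photometer's -x direction and does not turn.
- pull_grip (a point): Middle of that barrel on its axis, 64 above the bench; where to grip it, from above with the fingers closing across the photometer's y axis. When home it is 28 in front of the photometer's front face.
- collar_face (a point): Centre of the outer face of the fixed steel collar (17 diameter, standing 6 out of the front face) through which the 8 diameter rod slides.
- lens_tissue: Booklet of lens tissue, 70x100x10, lying to the left of the photometer; origin at its underside. To be left alone.
- timer: White digital timer, 37x66x63, standing to the left of the photometer; origin at its underside. To be left alone.
- beaker_100: Small clear beaker, 53x59x70, near the front right corner of the bench; origin at its underside. To be left alone.

How it is judged:
By the outcome, as a careful person would: the job done as asked, in the order asked, and still so for the second after the job is handed in, while the arm keeps its last pose, push and grip.
It also fails if it takes over 42 s, if anything falls off the work surface, if the arm or the gripper's body presses on something with over 40 N, if the wrist force passes 120 N, or if a joint passes its speed limit or range.

## Working session

There is one attempt and no reset: what is moved stays moved. The work goes in short steps, Python scripts to look and compute and a tool call to move; the robot and the scene stay as the last step left them, time stands still between calls to the robot, and variables do not carry over. Pictures are saved under pics/ and viewed, at most 10 in all, crops included, and the job is handed in when it is done.

Besides the shell and the picture viewer there is one more tool, called after ">>>" as name(argument=value, ...) on one line, values as JSON. move_arm: Moves the arm, as the interface text tells. Its arguments: {"type":"object","properties":{"deltas":{"type":"array","items":{"type":"object","properties":{"fingers":{"type":"number"},"travel":{"type":"array","items":{"type":"number"}},"spin":{"type":"number"}}}},"squeeze":{"type":"number"}},"required":["deltas"]}

```bash
mkdir -p pics; cat > h.py <<'E'
import numpy as np, cv2
from workcell import bot
from scipy.spatial.transform import Rotation as R
def cam(name):
    s=bot.get_state(); f=bot.grab_frame(name)
    if name=="wrist":
        T=np.eye(4);T[:3,:3]=R.from_quat(s["orientation"]).as_matrix();T[:3,3]=s["tool_pos"]
        E=T@np.array(f["hand_eye"])
    else: E=np.array(f["extrinsics"])
    return f["image"],np.array(f["K"]),E
def onz(p,K,E,z):
    d=E[:3,:3]@np.linalg.solve(K,[p[0],p[1],1]); o=E[:3,3]
    return o+d*(z-o[2])/d[2]
def proj(P,K,E):
    q=K@(E[:3,:3].T@(np.array(P)-E[:3,3])); return q[:2]/q[2]
def save(n,im): cv2.imwrite("pics/"+n,cv2.cvtColor(im,cv2.COLOR_RGB2BGR))
Z=dict(photometer=0,knob_grip=118,knob_pointer=98,red_mark=94,pull_grip=64,collar_face=64,lens_tissue=0,timer=0,beaker_100=0)
E
cat > a.py <<'E'
from h import *
np.set_printoptions(precision=1,suppress=True)
s=bot.get_state();print(s["clock"],s["tool_pos"],R.from_quat(s["orientation"]).as_matrix())
ims=[]
for n in("scene","side"):
    im,K,E=cam(n);ims.append(im);print(n,E[:3,3])
    for t,z in Z.items():
        for r in bot.spot_point(n,t)[:2]: print(t,round(r["conf"],2),np.array(r["position"]),onz(r["position"],K,E,z))
save("1.png",cv2.resize(np.vstack(ims),None,fx=.71,fy=.71))
E
python3 a.py
```

```text
0.0 [253.5 515.8 219.7] [[-0.9  0.4 -0. ]
 [ 0.4  0.9 -0. ]
 [ 0.  -0.  -1. ]]
scene [-214.2 -585.6  506.5]
photometer 0.75 [321.8 246. ] [ 581.7 -272.    -0. ]
knob_grip 0.73 [350.2 205.3] [ 603.5 -326.3  118. ]
knob_pointer 0.86 [349.6 206.5] [ 638.1 -314.1   98. ]
red_mark 0.8 [362.4 210.1] [ 643.7 -345.5   94. ]
collar_face 0.68 [290.1 235.1] [ 487.  -229.6   64. ]
lens_tissue 0.88 [206.1 237.6] [461.8  -0.8   0. ]
timer 0.88 [205.  221.7] [529.3  57.9   0. ]
beaker_100 0.85 [349.1 305. ] [ 401.1 -411.6    0. ]
beaker_100 0.4 [364.  211.8] [ 830.5 -298.8    0. ]
side [  236.3 -1013.7   833.1]
photometer 0.73 [337.1 266.6] [ 586.6 -284.3    0. ]
knob_grip 0.73 [358.8 234.9] [ 608.5 -320.5  118. ]
knob_pointer 0.96 [371.  238.8] [ 637.6 -318.6   98. ]
red_mark 0.68 [374.6 250.6] [ 632.8 -347.6   94. ]
pull_grip 0.47 [278.  243.2] [ 467.8 -243.9   64. ]
collar_face 0.69 [281.2 241. ] [ 476.  -239.5   64. ]
collar_face 0.65 [357.1 235.1] [ 633.  -267.8   64. ]
lens_tissue 0.73 [243.  201.6] [447.6 -16.3   0. ]
timer 0.88 [259.5 182.1] [506.2  47.5   0. ]
timer 0.2 [361.7 235.4] [ 675.6 -209.6    0. ]
beaker_100 0.84 [274.6 335.6] [ 409.7 -416.5    0. ]
```

View pics/1.png

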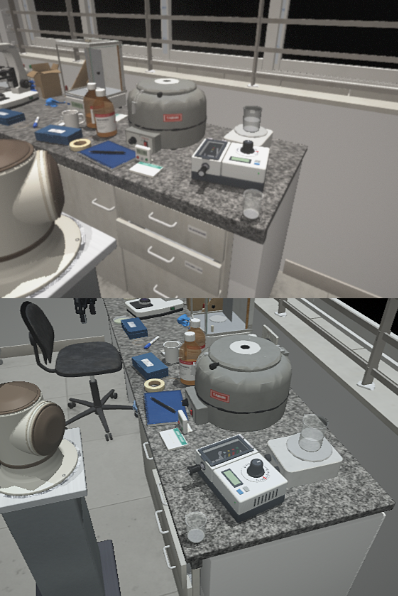

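The scene shows the photometer near (585,-278), with the knob near (606,-321) and the rod facing the robot. The beaker is at the front right corner, and the booklet and timer are to the left. I'll move above the photometer.

>>> move_arm(deltas=[{"fingers": 1,"travel": [0,0,-6]},{"fingers": 1,"travel": [0,0,-6]},{"fingers": 1,"travel": [-4.4,-4.2,0]},{"fingers": 1,"travel": [-4.4,-4.2,0]},{"fingers": 1,"travel": [-4.4,-4.2,0]},{"fingers": 1,"travel": [-4.4,-4.2,0]},{"fingers": 1,"travel": [-4.4,-4.2,0]},{"fingers": 1,"travel": [-4.4,-4.2,0]},{"fingers": 1,"travel": [-4.4,-4.2,0]},{"fingers": 1,"travel": [-4.4,-4.2,0]},{"fingers": 1,"travel": [-4.4,-4.2,0]},{"fingers": 1,"travel": [-4.4,-4.2,0]}])

```text
schema error: expected keys fingers, travel, spin
```

>>> move_arm(deltas=[{"fingers": 1,"travel": [-4.4,-4.2,0]},{"fingers": 1,"travel": [-4.4,-4.2,0]},{"fingers": 1,"travel": [-4.4,-4.2,0]},{"fingers": 1,"travel": [-4.4,-4.2,0]},{"fingers": 1,"travel": [0,0,0]}])

```text
schema error: expected keys fingers, travel, spin
```

```bash
cat > b.py <<'E'
from h import *
import sys
np.set_printoptions(precision=2,suppress=True)
s=bot.get_state();print(s["clock"],s["tool_pos"],s["joint_pos"],R.from_quat(s["orientation"]).as_matrix()[:2,:2])
im,K,E=cam("wrist");print(E[:3,3])
for t in ("photometer","knob_grip","knob_pointer","red_mark","pull_grip","collar_face"):
    for r in bot.spot_point("wrist",t)[:2]: print(t,round(r["conf"],2),np.array(r["position"]),onz(r["position"],K,E,Z[t]))
save(sys.argv[1],im)
E
python3 b.py 2.png
```

```text
1.0 [253.61 516.01 220.25] [ 0.98  0.15  1.44  0.    1.55 -0.13] [[-0.9   0.44]
 [ 0.44  0.9 ]]
[181.22 551.47 373.6 ]
```

View pics/2.png

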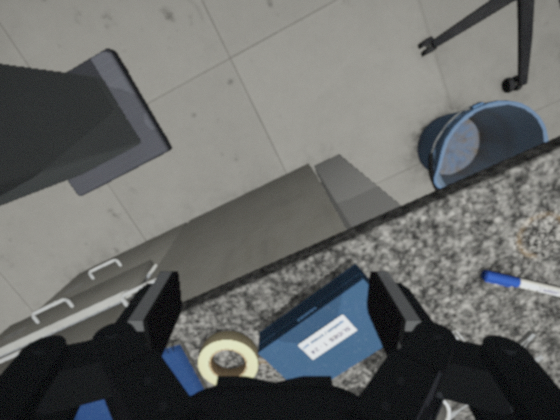

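The move was refused because a key was missing, so the arm is still at the start and the wrist sees only the floor and bench edge. I'll resend with all keys.

>>> move_arm(deltas=[{"fingers": 1,"travel": [0,0,-6],"spin": 0},{"fingers": 1,"travel": [0,0,-6],"spin": 0},{"fingers": 1,"travel": [-4.4,-4.2,0],"spin": 0},{"fingers": 1,"travel": [-4.4,-4.2,0],"spin": 0},{"fingers": 1,"travel": [-4.4,-4.2,0],"spin": 0},{"fingers": 1,"travel": [-4.4,-4.2,0],"spin": 0},{"fingers": 1,"travel": [-4.4,-4.2,0],"spin": 0},{"fingers": 1,"travel": [-4.4,-4.2,0],"spin": 0},{"fingers": 1,"travel": [-4.4,-4.2,0],"spin": 0},{"fingers": 1,"travel": [-4.4,-4.2,0],"spin": 0},{"fingers": 1,"travel": [-4.4,-4.2,0],"spin": 0},{"fingers": 1,"travel": [-4.4,-4.2,0],"spin": 0}])

```text
clock: 2.85
tool_pos: [463.5, -57.1, 340.6]
orientation: [0.227, 0.974, -0.0, 0.0]
force: [1.0, 0.8, 0.3]
opening: 85.4
gripper_force: 0.0
```

>>> move_arm(deltas=[{"fingers": 1,"travel": [-4.4,-4.2,0],"spin": 0},{"fingers": 1,"travel": [-4.4,-4.2,0],"spin": 0},{"fingers": 1,"travel": [-4.4,-4.2,0],"spin": 0},{"fingers": 1,"travel": [0,0,0],"spin": 0}])

```text
clock: 3.35
tool_pos: [526.6, -229.7, 338.4]
orientation: [0.228, 0.974, 0.0, -0.001]
force: [0.3, 0.2, -1.5]
opening: 85.5
gripper_force: 0.0
```

```bash
python3 b.py 3.png
```

```text
3.35 [ 526.59 -229.72  338.36] [-0.55  0.14  1.21 -0.    1.79 -1.66] [[-0.9   0.44]
 [ 0.44  0.9 ]]
[ 454.72 -194.17  491.93]
photometer 0.64 [263.4 204. ] [ 585.49 -278.59    0.  ]
photometer 0.33 [262.8 136.4] [ 491.49 -231.81    0.  ]
knob_grip 0.96 [238.8 261.1] [ 608.31 -321.12  118.  ]
knob_pointer 0.7 [254.2 270.2] [ 637.91 -315.68   98.  ]
red_mark 0.96 [227.1 272.5] [ 626.4  -351.98   94.  ]
pull_grip 0.84 [246.1 122.1] [ 461.37 -237.85   64.  ]
collar_face 0.79 [263.5 135.8] [ 486.43 -225.76   64.  ]
```

View pics/3.png

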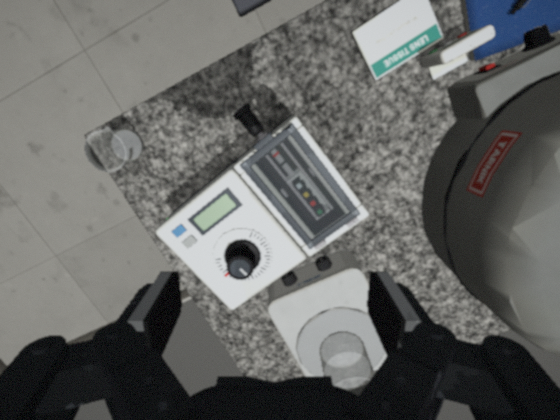

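The wrist view shows the knob at (239,261), its pointer towards (245,275), the red mark at (227,272) and the pull at (246,115). The photometer is yawed about 13°. I'll descend over the knob and look from close.

>>> move_arm(deltas=[{"fingers": 1,"travel": [-3.8,-1.5,4.6],"spin": 0},{"fingers": 1,"travel": [-3.8,-1.5,4.6],"spin": 0},{"fingers": 1,"travel": [-3.8,-1.5,4.6],"spin": 0},{"fingers": 1,"travel": [0,0,0],"spin": 0}])

```text
clock: 4.2
tool_pos: [608.4, -317.1, 197.1]
orientation: [0.227, 0.974, 0.001, -0.003]
force: [-1.0, 1.0, 0.2]
opening: 85.4
gripper_force: 0.0
```

```bash
python3 b.py 4.png; cp b.py c.py; cat >> c.py <<'E'
E
python3 - <<'E'
import cv2
im=cv2.imread('pics/4.png');cv2.imwrite('pics/4b.png',cv2.resize(im,(784,588),interpolation=cv2.INTER_CUBIC))
E
```

```text
4.2 [ 608.36 -317.06  197.05] [-0.59  0.4   1.17 -0.    1.58 -1.71] [[-0.9   0.44]
 [ 0.44  0.9 ]]
[ 536.88 -282.18  350.97]
photometer 0.66 [296.3 145.9] [ 586.63 -280.37    0.  ]
knob_grip 0.68 [272.1 220.7] [ 612.88 -321.29  118.  ]
knob_pointer 0.83 [289.5 232.1] [ 634.91 -316.07   98.  ]
red_mark 0.89 [248.2 239.9] [ 627.38 -351.43   94.  ]
collar_face 0.86 [310.2   9.9] [ 487.98 -227.16   64.  ]
```

View pics/4b.png

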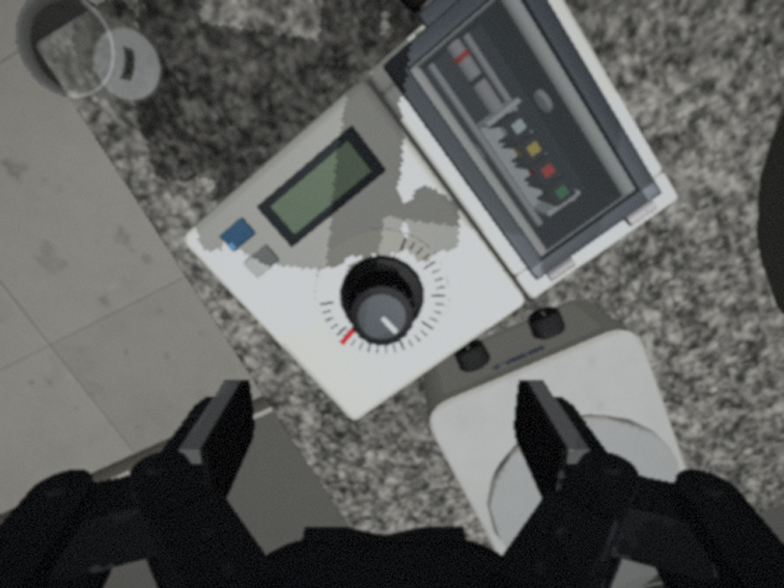

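The knob top is at about (381,315) in the enlarged picture, its white line runs from (381,317) to (399,334), and the red mark is at (348,336). Next, metric angles.

```bash
python3 - <<'E'
from h import *
np.set_printoptions(precision=2,suppress=True)
im,K,E=cam("wrist")
hsv=cv2.cvtColor(im,cv2.COLOR_RGB2HSV)
red=((hsv[...,0]<8)|(hsv[...,0]>172))&(hsv[...,1]>130)
red[:, :225]=0;red[:, 275:]=0;red[:215]=0;red[260:]=0
v,u=np.nonzero(red);m=onz((u.mean(),v.mean()),K,E,94);print("red",len(u),u.mean(),v.mean(),m)
P=np.stack([onz((a,b),K,E,94)[:2] for a,b in zip(u,v)]);w,V=np.linalg.eigh(np.cov(P.T));print("dir",V[:,1],np.degrees(np.arctan2(V[1,1],V[0,1])))
# top disc: bright-ish white line on knob top
g=cv2.cvtColor(im,cv2.COLOR_RGB2GRAY).astype(int)
for r in range(222,246): print(r,g[r,266:296])
r=bot.trace("wrist","wavelength_knob")
for a in r[:1]: print(a["conf"],a["box"]); 
# front corners in the z=92 plane and edges
c=[onz(np.array(p)/1.4,K,E,92) for p in[(190,237),(358,418),(525,300)]];print(c)
d=c[1]-c[0];print("yaw right edge",np.degrees(np.arctan2(d[1],d[0])));d=c[2]-c[1];print("back edge",np.degrees(np.arctan2(d[1],d[0]))-90,np.linalg.norm(c[1]-c[0]))
E
```

```text
red 21 248.0 234.71428571428572 [ 626.94 -351.42   94.  ]
dir [-0.44  0.9 ] 116.100997805634
222 [ 97  96  98 100 110 137 164 176 167 143 117 104  99  99 101 100 101 102
 101 104 101  98  85  68  60  57  54  47  45  79]
223 [ 97  98  95  99 112 149 180 194 190 172 146 118 102 101 101 100 102 102
 102 101 103  97  81  66  58  56  50  50  70 113]
224 [ 97  96  97  97 108 139 176 193 198 191 172 145 121 101 102 100 101 100
 100 100  99  94  81  64  53  54  52  65 105 152]
225 [ 97  98  97  95  99 121 152 178 194 198 191 171 141 113 101  98  99  99
 102 101  99  91  75  58  53  54  60  96 144 178]
226 [ 97  98  98  96  95 102 121 153 181 196 200 190 169 136 110  99  97 100
 102 101  96  84  71  54  56  53  75 125 170 193]
227 [ 96  95  95  96  95  97 104 125 153 180 194 197 188 166 137 111 100  97
  98 100  90  76  62  56  53  54  89 144 181 196]
228 [ 92  96  96  96  96  97  98 105 125 155 180 196 196 188 168 138 113 102
 101  95  83  68  57  54  49  57 103 156 187 199]
229 [ 96  96  95  96  97  96  96  97 104 123 154 180 195 197 189 168 138 111
  99  88  78  60  53  51  59  86 127 169 
[... 1563 characters left out ...]
83 177 162 165 183 194 194 182 168 179 196 201
 194 172 152 169 191 200 200 195 188 186 195 200]
243 [202 194 174 165 183 196 199 189 174 176 191 199 198 188 171 177 192 200
 197 184 160 161 185 198 202 199 197 196 200 201]
244 [202 192 174 167 186 199 200 193 174 174 188 200 200 193 172 169 188 199
 200 193 176 170 186 198 200 202 199 201 200 202]
245 [200 193 172 171 189 198 201 192 174 169 187 199 201 194 179 171 187 198
 200 197 194 189 194 200 201 201 199 200 201 201]
0.73 [240.5, 177.4, 301.7, 241.1]
[array([ 534.79, -408.2 ,   92.  ]), array([ 689.03, -375.78,   92.  ]), array([ 658.92, -244.49,   92.  ])]
yaw right edge 11.8666886037012
back edge 12.916722157920887 157.61352642985753
```

```bash
cat > k.py <<'E'
from h import *
np.set_printoptions(precision=2,suppress=True)
im,K,E=cam("wrist")
a=onz((272.8,222.7),K,E,128);b=onz((280.9,231.6),K,E,128)
d=b-a;print(a,b,"line heading",np.degrees(np.arctan2(d[1],d[0])))
print(proj((612.5,-321.3,128),K,E))
e=b-np.array([612.5,-321.3,128]);print(e,np.degrees(np.arctan2(e[1],e[0])))
s=bot.get_state();print(s["orientation"])
E
python3 k.py
```

```text
[ 614.23 -320.94  128.  ] [ 623.42 -318.62  128.  ] line heading 14.216231887705169
[271.35 220.96]
[10.92  2.68  0.  ] 13.807140077939025
[ 0.23  0.97 -0.    0.  ]
```

>>> move_arm(deltas=[{"fingers": 1,"travel": [-0.54,-0.2,2.8],"spin": 0},{"fingers": 1,"travel": [0,0,2.5],"spin": 0},{"fingers": 1,"travel": [0,0,1.5],"spin": 0},{"fingers": 0.3,"travel": [0,0,0],"spin": 0},{"fingers": 0.3,"travel": [0,0,0],"spin": 0},{"fingers": 0.3,"travel": [0,0,0],"spin": 0},{"fingers": 0.3,"travel": [0,0,0],"spin": 0}], squeeze=40)

```text
clock: 5.58
tool_pos: [612.7, -321.3, 135.0]
orientation: [0.226, 0.974, -0.0, 0.0]
force: [0.6, -0.0, -0.3]
opening: 25.4
gripper_force: 0.0
```

```bash
python3 -c "
from h import *
s=bot.get_state();print(s)"
```

```text
{'clock': 5.575, 'joint_pos': array([-5.94082157e-01,  4.29486215e-01,  1.25425270e+00, -1.33036380e-04,
        1.45700091e+00, -1.70806701e+00]), 'joint_velocities': array([-8.75396925e-04,  3.37650357e-03,  2.68957801e-03, -6.79463830e-05,
       -3.01054320e-03,  9.73828001e-05]), 'tau': array([ 5.29683195e-03, -9.54843593e+01, -5.61237502e+01, -8.30212066e-04,
        4.47538885e-03,  1.32850996e-04]), 'tool_pos': array([ 612.72678512, -321.2609331 ,  134.9629977 ]), 'orientation': array([ 2.26417601e-01,  9.74030227e-01, -2.14198164e-04,  3.74585391e-04]), 'force': array([ 0.62202393, -0.04715567, -0.27638496]), 'torque': array([ 0.03663324, -0.00123401,  0.03935293]), 'gripper_force': 0.0, 'opening': 25.402805664894068}
```

```bash
python3 b.py 5.png;python3 - <<'E'
import cv2
im=cv2.imread('pics/5.png');cv2.imwrite('pics/5b.png',cv2.resize(im[120:400,120:440],(800,700))[:600])
E
```

```text
5.575 [ 612.73 -321.26  134.96] [-0.59  0.43  1.25 -0.    1.46 -1.71] [[-0.9   0.44]
 [ 0.44  0.9 ]]
[ 540.23 -285.73  288.24]
photometer 0.59 [298.2 261.4] [ 686.2  -331.34    0.  ]
photometer 0.56 [305.9 142.1] [ 583.75 -276.58    0.  ]
knob_grip 0.87 [276.6 248.1] [ 613.26 -320.23  118.  ]
knob_pointer 0.76 [298.2 261.8] [ 636.84 -315.96   98.  ]
red_mark 0.63 [243.3 268.7] [ 627.36 -351.78   94.  ]
```

View pics/5b.png

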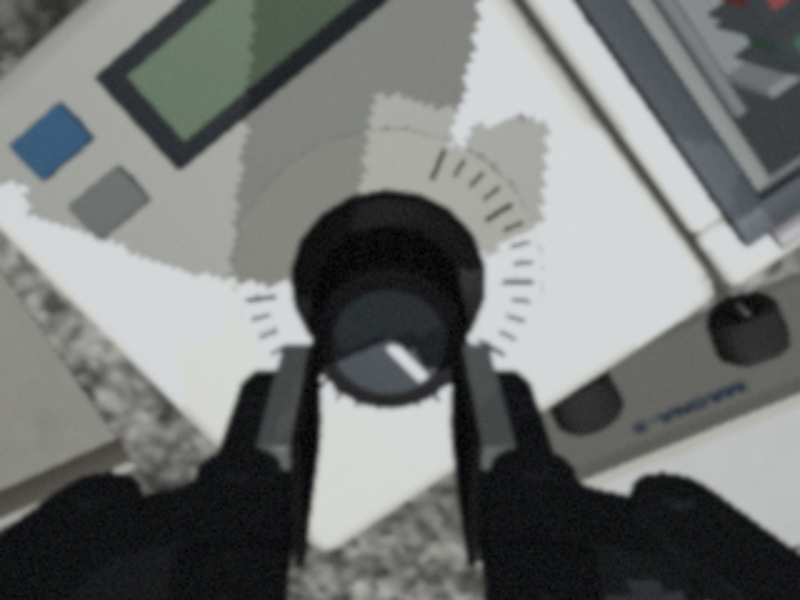

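```bash
python3 - <<'E'
from h import *
np.set_printoptions(precision=1,suppress=True)
im,K,E=cam("wrist");s=bot.get_state()
Rm=R.from_quat(s["orientation"]).as_matrix();t=s["tool_pos"]
for x in(11,-11):
  for y in(-12.7,12.7):
    for z in(25,12,0,-10):
      p=proj(t+Rm@np.array([x,y,z]),K,E);print(x,y,z,p,(p-120)*2.5)
for P in [(612.5,-321.3,128),(612.5,-321.3,100)]:print(P,(proj(P,K,E)-120)*2.5)
E
```

```text
11 -12.7 25 [253.  225.1] [332.4 262.8]
11 -12.7 12 [251.5 233.7] [328.7 284.3]
11 -12.7 0 [249.9 242.8] [324.8 307. ]
11 -12.7 -10 [248.4 251.4] [321.1 328.4]
11 12.7 25 [296.2 225.1] [440.6 262.8]
11 12.7 12 [297.7 233.8] [444.3 284.4]
11 12.7 0 [299.3 242.8] [448.3 307.1]
11 12.7 -10 [300.8 251.4] [452.  328.5]
-11 -12.7 25 [253.7 258.8] [334.2 347.1]
-11 -12.7 12 [252.3 269.4] [330.8 373.4]
-11 -12.7 0 [250.9 280.4] [327.2 401. ]
-11 -12.7 -10 [249.5 290.8] [323.8 426.9]
-11 12.7 25 [295.4 258.9] [438.6 347.2]
-11 12.7 12 [296.8 269.4] [442.1 373.5]
-11 12.7 0 [298.3 280.5] [445.7 401.1]
-11 12.7 -10 [299.7 290.8] [449.2 427.1]
(612.5, -321.3, 128) [385.8 341.4]
(612.5, -321.3, 100) [385.8 290.4]
```

```bash
python3 - <<'E'
from h import *
im,K,E=cam("wrist")
c=im[180:340,180:380].astype(float)
c=(255*np.clip(c/140,0,1)**.45).astype(np.uint8)
save("6.png",cv2.resize(c,(740,592),interpolation=cv2.INTER_CUBIC))
E
```

```text
(no output)
```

View pics/6.png

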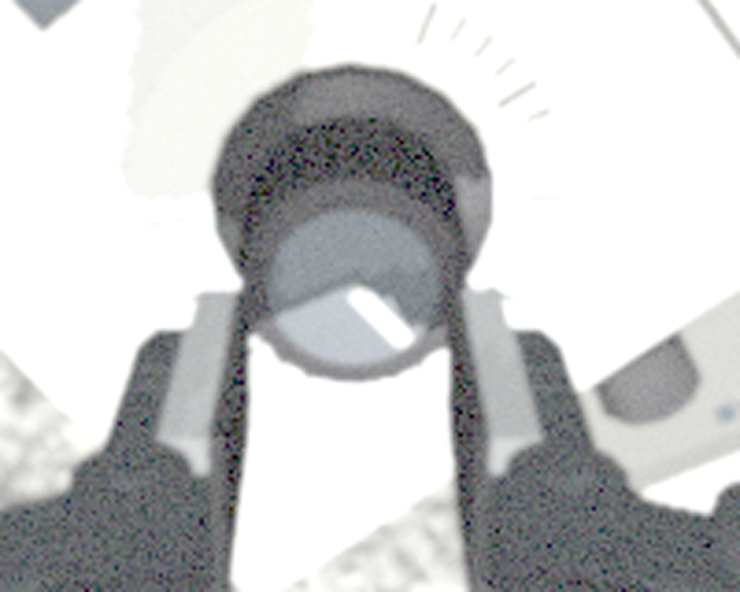

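The pads either stop above the knob top or sit behind it; depth is ambiguous here. A gentle further close will tell.

>>> move_arm(deltas=[{"fingers": 0.1,"travel": [0,0,0],"spin": 0},{"fingers": 0.1,"travel": [0,0,0],"spin": 0}], squeeze=20)

```text
clock: 6.28
tool_pos: [612.6, -321.2, 134.3]
orientation: [0.226, 0.974, -0.0, 0.0]
force: [-0.8, 0.5, -0.2]
opening: 8.4
gripper_force: 0.0
```

```bash
python3 - <<'E'
from h import *
im,K,E=cam("wrist");print(K,np.round(E,3))
f=lambda c:(255*np.clip(c.astype(float)/140,0,1)**.45).astype(np.uint8)
c=cv2.resize(f(im[160:360,160:400]),(480,400))
im,K,E=cam("side");print(np.round(E[:3,3]))
d=cv2.resize(f(im[180:320,290:430]),(400,400))
im2,_,_=cam("scene");e=cv2.resize(f(im2[140:280,290:430]),(400,400))
save("7.png",cv2.resize(np.hstack([c,d,e]),None,fx=.62,fy=.62,interpolation=cv2.INTER_AREA))
E
```

```text
[[325.78082316   0.         273.88157749]
 [  0.         325.78082316 208.6655825 ]
 [  0.           0.           1.        ]] [[ 4.41000e-01  8.52000e-01  2.83000e-01  5.40178e+02]
 [ 8.98000e-01 -4.18000e-01 -1.41000e-01 -2.85713e+02]
 [-2.00000e-03  3.16000e-01 -9.49000e-01  2.87667e+02]
 [ 0.00000e+00  0.00000e+00  0.00000e+00  1.00000e+00]]
[  236. -1014.   833.]
```

View pics/7.png

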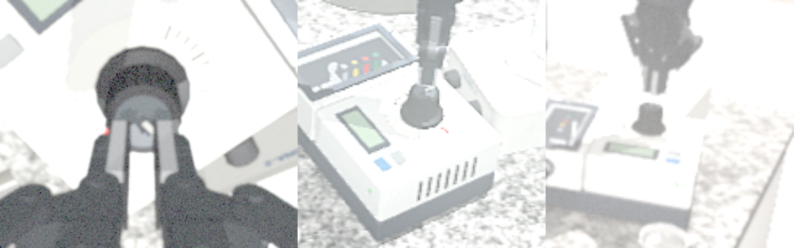

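The scene and side views show the tips still above the knob top: the side tip is at about (366,228) and the scene tip at about (352,192). I'll get their height from those views.

```bash
python3 - <<'E'
from h import *
np.set_printoptions(precision=1,suppress=True)
for n in("side","scene"):
    im,K,E=cam(n)
    for z in(92,100,110,128,135,140,145,150,160,170):print(n,z,proj((612.6,-321.2,z),K,E))
    f=(255*np.clip(im.astype(float)/140,0,1)**.45).astype(np.uint8)
    c=proj((612.6,-321.2,135),K,E).astype(int)
    w=cv2.resize(f[c[1]-28:c[1]+28,c[0]-28:c[0]+28],(392,392),interpolation=cv2.INTER_NEAREST)
    for z in(100,128,140,150):
        p=((proj((612.6,-321.2,z),K,E)-c+28)*7).astype(int);cv2.line(w,(0,int(p[1])),(60,int(p[1])),(255,0,0),1)
    q=w if n=="side" else np.hstack([q,w])
save("8.png",q)
E
```

```text
side 92 [359.6 244.4]
side 100 [360.  241.4]
side 110 [360.5 237.7]
side 128 [361.4 230.9]
side 135 [361.8 228.2]
side 140 [362.  226.3]
side 145 [362.3 224.3]
side 150 [362.6 222.4]
side 160 [363.1 218.4]
side 170 [363.6 214.4]
scene 92 [348.4 213.2]
scene 100 [348.8 210.2]
scene 110 [349.2 206.5]
scene 128 [350.  199.6]
scene 135 [350.3 196.9]
scene 140 [350.5 195. ]
scene 145 [350.7 193.1]
scene 150 [350.9 191.1]
scene 160 [351.4 187.2]
scene 170 [351.8 183.2]
```

View pics/8.png

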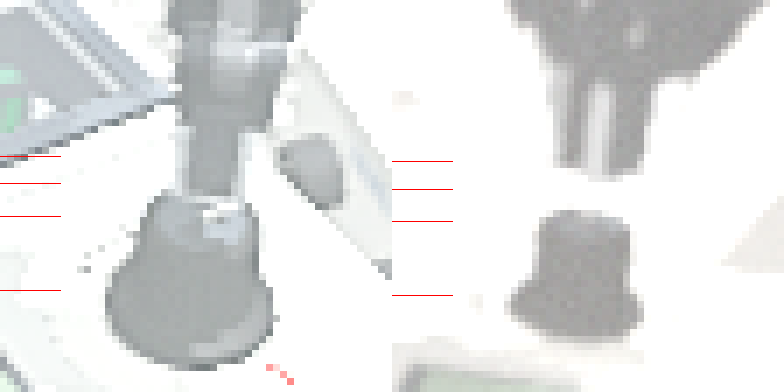

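The tips are about 15 mm above the knob top, so the fingers reach far less than the nominal figure says. I'll open, go about 33 mm lower and close again, checking force.

>>> move_arm(deltas=[{"fingers": 1,"travel": [0,0,0],"spin": 0},{"fingers": 1,"travel": [0,0,0],"spin": 0},{"fingers": 1,"travel": [0,0,0],"spin": 0},{"fingers": 1,"travel": [0,0,1.5],"spin": 0},{"fingers": 1,"travel": [0,0,1.5],"spin": 0},{"fingers": 1,"travel": [0,0,0],"spin": 0}], squeeze=30)

```text
clock: 7.28
tool_pos: [611.8, -320.6, 102.1]
orientation: [0.226, 0.974, 0.001, -0.001]
force: [-0.4, 0.5, 0.4]
opening: 85.4
gripper_force: 0.0
```

>>> move_arm(deltas=[{"fingers": 0.3,"travel": [0,0,0],"spin": 0},{"fingers": 0.3,"travel": [0,0,0],"spin": 0},{"fingers": 0.3,"travel": [0,0,0],"spin": 0},{"fingers": 0.3,"travel": [0,0,0],"spin": 0}])

```text
clock: 7.78
tool_pos: [613.0, -320.8, 105.1]
orientation: [0.226, 0.974, 0.0, 0.001]
force: [1.5, 5.0, 5.7]
opening: 32.9
gripper_force: 30.2
```

The grip is on the knob: opening 33 mm, pad force 30 N. Now I'll turn it clockwise by 1.36 rad.

>>> move_arm(deltas=[{"fingers": 0.3,"travel": [0,0,0],"spin": 0.13},{"fingers": 0.3,"travel": [0,0,0],"spin": 0.13},{"fingers": 0.3,"travel": [0,0,0],"spin": 0.13},{"fingers": 0.3,"travel": [0,0,0],"spin": 0.13},{"fingers": 0.3,"travel": [0,0,0],"spin": 0.13},{"fingers": 0.3,"travel": [0,0,0],"spin": 0.13},{"fingers": 0.3,"travel": [0,0,0],"spin": 0.13},{"fingers": 0.3,"travel": [0,0,0],"spin": 0.13},{"fingers": 0.3,"travel": [0,0,0],"spin": 0.13},{"fingers": 0.3,"travel": [0,0,0],"spin": 0.13},{"fingers": 0.3,"travel": [0,0,0],"spin": 0.06},{"fingers": 0.3,"travel": [0,0,0],"spin": 0}])

```text
clock: 9.28
tool_pos: [612.8, -320.9, 105.0]
orientation: [0.789, 0.615, 0.0, 0.0]
force: [-0.7, 3.8, 6.5]
opening: 32.6
gripper_force: 30.2
```

```bash
cat > m.py <<'E'
from h import *
import sys
np.set_printoptions(precision=2,suppress=True)
im,K,E=cam("wrist");s=bot.get_state();Rm=R.from_quat(s["orientation"]).as_matrix()
print(s["clock"],s["tool_pos"],s["joint_pos"],s["opening"],"yheading",np.degrees(np.arctan2(Rm[1,1],Rm[0,1])))
for t in("knob_pointer","red_mark","knob_grip"):
    for r in bot.spot_point("wrist",t)[:1]:
        p=onz(r["position"],K,E,Z[t]);d=p-np.array([612.5,-321.3,0]);print(t,r["conf"],r["position"],p,np.degrees(np.arctan2(d[1],d[0])))
c=proj((612.5,-321.3,110),K,E).astype(int);print(c)
# rectified top view at z=94 and z=128, 6 px/mm, +-45mm, x up, y left
def rect(z,h):
    q=[(612.5+h,-321.3+h),(612.5+h,-321.3-h),(612.5-h,-321.3-h),(612.5-h,-321.3+h)]
    src=np.float32([proj((*a,z),K,E) for a in q]);S=390
    return cv2.warpPerspective(im,cv2.getPerspectiveTransform(src,np.float32([[0,0],[S,0],[S,S],[0,S]])),(S,S),flags=cv2.INTER_CUBIC)
save(sys.argv[1],np.hstack([rect(94,45),rect(128,25)]))
E
python3 m.py 9.png
```

```text
9.325 [ 612.77 -320.89  105.06] [-0.59  0.45  1.29  0.    1.4  -0.35] 32.85877952691029 yheading -14.098264053902934
knob_pointer 0.92 [301.4, 286.1] [ 623.8  -343.04   98.  ] -62.52652401909219
knob_grip 0.93 [277.4, 276.3] [ 614.79 -322.28  118.  ] -23.16537761509711
[272 267]
```

>>> move_arm(deltas=[{"fingers": 1,"travel": [0,0,0],"spin": 0},{"fingers": 1,"travel": [0,0,0],"spin": 0},{"fingers": 1,"travel": [0,0,0],"spin": 0},{"fingers": 1,"travel": [0,0,-5],"spin": 0},{"fingers": 1,"travel": [0,0,-4],"spin": 0},{"fingers": 1,"travel": [0,0,0],"spin": 0}])

```text
clock: 10.22
tool_pos: [613.5, -321.9, 198.1]
orientation: [0.789, 0.615, 0.001, 0.003]
force: [0.1, 0.2, -1.2]
opening: 85.7
gripper_force: 0.0
```

```bash
python3 m.py 10.png
```

```text
10.275 [ 612.94 -321.46  195.6 ] [-0.59  0.4   1.17 -0.    1.57 -0.35] 85.67873982078369 yheading -14.097820352079056
knob_pointer 0.91 [290.8, 223.4] [ 624.07 -342.14   98.  ] -60.94847722730556
red_mark 0.81 [295.9, 230.5] [ 626.67 -351.09   94.  ] -64.5575600168963
knob_grip 0.87 [272.6, 209.4] [ 614.03 -319.87  118.  ] 43.08834289508131
[271 208]
```

View pics/10.png

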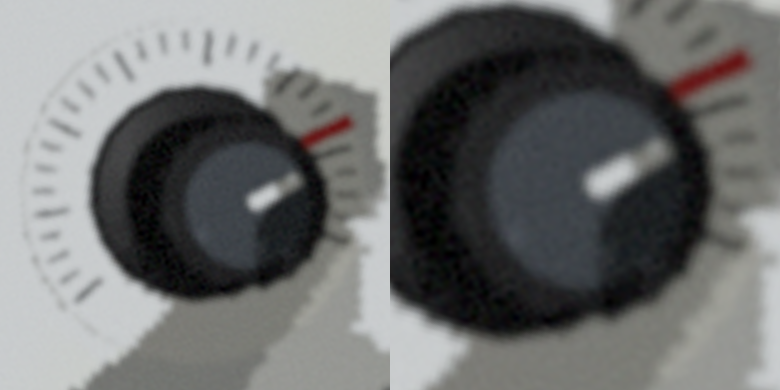

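The rectified view puts the red mark at 26.1° and the white line at 25.8°, so the knob is aligned. Next I'll turn the gripper to the rod's orientation and move above the pull.

>>> move_arm(deltas=[{"fingers": 1,"travel": [0,0,0],"spin": 0.184},{"fingers": 1,"travel": [0,0,0],"spin": 0.184},{"fingers": 1,"travel": [0,0,0],"spin": 0.184},{"fingers": 1,"travel": [0,0,0],"spin": 0.184},{"fingers": 1,"travel": [0,0,0],"spin": 0.184},{"fingers": 1,"travel": [0,0,0],"spin": 0.184},{"fingers": 1,"travel": [-4.3,-3.8,0],"spin": 0},{"fingers": 1,"travel": [-4.3,-3.8,0],"spin": 0},{"fingers": 1,"travel": [-4.3,-3.8,0],"spin": 0},{"fingers": 1,"travel": [0,0,0],"spin": 0}])

```text
clock: 11.68
tool_pos: [459.0, -236.4, 193.8]
orientation: [0.994, 0.11, -0.001, -0.0]
force: [0.5, -0.5, 0.5]
opening: 85.5
gripper_force: 0.0
```

```bash
cat > p.py <<'E'
from h import *
import sys
np.set_printoptions(precision=2,suppress=True)
im,K,E=cam("wrist");s=bot.get_state();Rm=R.from_quat(s["orientation"]).as_matrix()
print(s["clock"],s["tool_pos"],s["joint_pos"],s["opening"],"yheading",np.degrees(np.arctan2(Rm[1,1],Rm[0,1])))
for t in("pull_grip","collar_face","knob_grip"):
    for r in bot.spot_point("wrist",t)[:2]:
        p=onz(r["position"],K,E,Z[t]);print(t,r["conf"],r["position"],p)
for r in bot.trace("wrist","sample_rod")[:1]: print(r["conf"],r["box"])
save(sys.argv[1],cv2.resize(im,(784,588)))
E
python3 p.py 11.png
```

```text
11.725 [ 460.71 -237.54  194.18] [-0.62  0.04  1.61 -0.    1.49  0.73] 85.48218209871982 yheading -77.35938909896447
pull_grip 0.83 [268.9, 190.0] [ 462.72 -231.79   64.  ]
collar_face 0.67 [272.9, 166.8] [ 484.1 -230.7   64. ]
collar_face 0.24 [481.0, 13.9] [ 634.14 -360.02   64.  ]
knob_grip 0.58 [465.9, 13.1] [ 614.36 -323.86  118.  ]
0.73 [258.1, 172.6, 283.9, 214.0]
```

View pics/11.png

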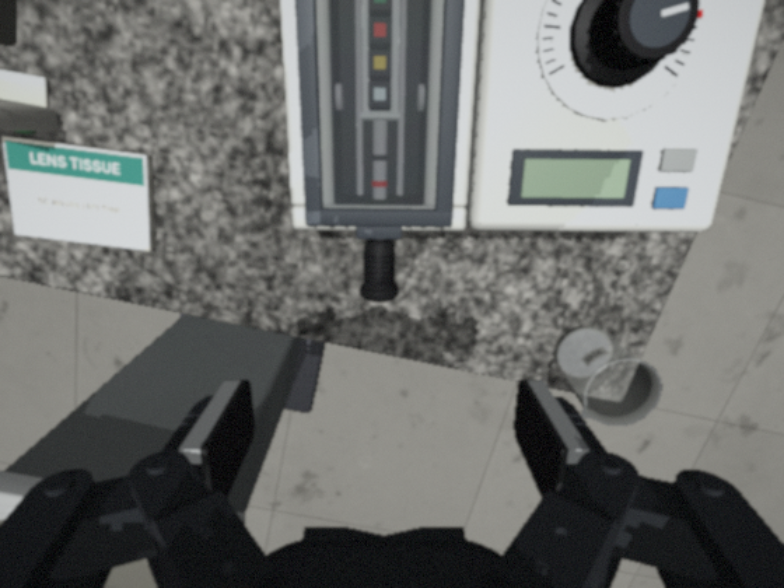

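The wrist picture shows the rod's barrel at about (379,262) in the enlarged frame. The photometer's front edge is level, so the yaw is right, and the space around the pull is clear. I'll descend over it.

>>> move_arm(deltas=[{"fingers": 1,"travel": [0.4,-0.35,4],"spin": 0},{"fingers": 1,"travel": [0,0,4],"spin": 0},{"fingers": 1,"travel": [0,0,2],"spin": 0},{"fingers": 1,"travel": [0,0,0],"spin": 0},{"fingers": 1,"travel": [0,0,0],"spin": 0}])

```text
clock: 12.55
tool_pos: [465.5, -234.3, 95.0]
orientation: [0.994, 0.11, 0.0, 0.0]
force: [0.0, 0.0, 0.9]
opening: 85.5
gripper_force: 0.0
```

```bash
python3 p.py 12.png; python3 - <<'E'
from h import *
np.set_printoptions(precision=1,suppress=True)
im,K,E=cam("wrist")
g=cv2.cvtColor(im,cv2.COLOR_RGB2GRAY)
for n in("pull_grip",):
  for c in("scene","side"):
    i,k,e=cam(c)
    for r in bot.spot_point(c,n)[:1]: print(c,r["conf"],onz(r["position"],k,e,64))
m=bot.trace("wrist","sample_rod")
if m:
  m=m[0]["mask"]
  for r in range(150,330,6):
    u=np.nonzero(m[r])[0]
    if len(u): a=onz((u.min(),r),K,E,64);b=onz((u.max()+1,r),K,E,64);print(r,u.min(),u.max(),(a+b)[:2]/2,np.linalg.norm(a-b))
E
```

```text
12.6 [ 465.53 -234.33   95.28] [-0.61  0.12  1.74 -0.    1.29  0.74] 85.21319246557717 yheading -77.348501482758
pull_grip 0.63 [269.4, 242.8] [ 462.94 -232.88   64.  ]
0.67 [495.8, 0.0, 560.0, 58.2]
scene 0.7 [ 478.8 -237.4   64. ]
side 0.77 [ 464.6 -237.4   64. ]
228 253 286 [ 472.3 -230.9] 20.696748191093636
234 253 286 [ 468.4 -231.7] 20.827352021079307
240 254 286 [ 464.6 -232.9] 20.343303615581146
246 254 286 [ 460.6 -233.8] 20.473319004075037
252 254 285 [ 456.6 -234.4] 19.980465393815326
258 252 287 [ 452.5 -235.3] 22.6235412410348
264 250 289 [ 448.4 -236.2] 25.301061506215326
270 250 289 [ 444.2 -237.1] 25.467003466596122
276 254 284 [ 439.9 -237.7] 19.867080199859778
```

>>> move_arm(deltas=[{"fingers": 1,"travel": [0,-0.15,3],"spin": 0},{"fingers": 1,"travel": [0,0,2.5],"spin": 0},{"fingers": 1,"travel": [0,0,0],"spin": 0},{"fingers": 0.1,"travel": [0,0,0],"spin": 0},{"fingers": 0.1,"travel": [0,0,0],"spin": 0},{"fingers": 0.1,"travel": [0,0,0],"spin": 0},{"fingers": 0.1,"travel": [0,0,0],"spin": 0},{"fingers": 0.1,"travel": [0,0,0],"spin": 0},{"fingers": 0.1,"travel": [0,0,0],"spin": 0}], squeeze=60)

```text
clock: 14.22
tool_pos: [464.6, -232.0, 40.0]
orientation: [0.994, 0.11, 0.0, -0.0]
force: [-2.6, 7.3, 10.8]
opening: 18.2
gripper_force: 58.4
```

```bash
python3 p.py 13.png;python3 -c "
from h import *
s=bot.get_state();print(s['force'],s['gripper_force'])"
```

```text
14.275 [ 464.58 -231.98   39.98] [-0.61  0.17  1.8   0.    1.17  0.74] 18.0108324784347 yheading -77.3501527124627
pull_grip 0.74 [272.0, 290.5] [ 463.63 -232.03   64.  ]
0.93 [254.6, 281.5, 295.0, 343.5]
[-3.7262284   6.91445571 10.67493849] 58.44343907665461
```

The barrel is gripped: opening 18 mm, pad force 58 N. Now I'll draw it out slowly.

>>> move_arm(deltas=[{"fingers": 0.1,"travel": [0,0,0],"spin": 0},{"fingers": 0.1,"travel": [-0.4,0,0],"spin": 0},{"fingers": 0.1,"travel": [-0.4,0,0],"spin": 0},{"fingers": 0.1,"travel": [-0.4,0,0],"spin": 0},{"fingers": 0.1,"travel": [-0.4,0,0],"spin": 0},{"fingers": 0.1,"travel": [-0.4,0,0],"spin": 0},{"fingers": 0.1,"travel": [-0.4,0,0],"spin": 0},{"fingers": 0.1,"travel": [-0.4,0,0],"spin": 0},{"fingers": 0.1,"travel": [0,0,0],"spin": 0},{"fingers": 0.1,"travel": [0,0,0],"spin": 0}], squeeze=75)

```text
clock: 15.72
tool_pos: [438.2, -237.7, 40.1]
orientation: [0.994, 0.11, 0.001, -0.0]
force: [6.4, 11.8, 7.7]
opening: 17.7
gripper_force: 74.3
```

```bash
cat > r.py <<'E'
from h import *
np.set_printoptions(precision=2,suppress=True)
im,K,E=cam("wrist");s=bot.get_state();t=s["tool_pos"]
a=np.array([.976,.219,0]);print(s["clock"],t,"moved",(np.array([464.6,-232,40])-t)@a,"F",s["force"],s["force"]@a,s["opening"],s["gripper_force"])
for n in("pull_grip","collar_face"):
    for r in bot.spot_point("wrist",n)[:2]: print(n,r["conf"],r["position"],onz(r["position"],K,E,64))
# profile along the rod at z=68 (top of 8 mm rod), colour vs axial coordinate from TCP
hsv=cv2.cvtColor(im,cv2.COLOR_RGB2HSV)
base=np.array([464.6,-232.2,68.])
for q in range(-30,40,1):
    p=proj(base+a*q,K,E);u,v=np.round(p).astype(int)
    if 0<=v<420: print(q,u,v,im[v,u-1:u+2].mean(0).astype(int),end=" | ")
E
python3 r.py
```

```text
15.775 [ 438.18 -237.7    40.07] moved 27.03000337950384 F [ 7.01 12.19  8.97] 9.50953309203813 17.311339846644362 74.28997611394152
pull_grip 0.77 [271.7, 291.7] [ 436.44 -237.79   64.  ]
-30 273 299 [13 13 14] | -29 273 297 [21 20 23] | -28 273 295 [15 12 18] | -27 273 293 [12 15 17] | -26 273 291 [19 19 19] | -25 273 289 [19 19 20] | -24 273 288 [ 9 10 11] | -23 273 286 [10 15 14] | -22 273 284 [17 18 17] | -21 273 282 [17 15 17] | -20 273 280 [16 18 19] | -19 273 278 [19 18 19] | -18 273 275 [25 22 25] | -17 273 273 [43 44 46] | -16 273 271 [69 69 70] | -15 273 269 [64 63 64] | -14 273 267 [54 55 54] | -13 273 265 [43 45 45] | -12 273 263 [27 26 27] | -11 273 261 [62 61 63] | -10 273 259 [162 161 164] | -9 273 257 [177 176 179] | -8 273 255 [177 176 179] | -7 273 253 [178 176 179] | -6 273 250 [177 176 179] | -5 273 248 [177 176 179] | -4 273 246 [178 177 179] | -3 273 244 [177 176 179] | -2 273 242 [178 177 179] | -1 273 240 [177 176 179] | 0 273 237 [178 177 180] | 1 273 235 [178 177 179] | 2 273 233 [178 176 179] | 3 273 231 [178 177 180] | 4 273 229 [177 176 179] | 5 273 226 
[... 154 characters left out ...]
168 170] | 12 273 210 [178 177 180] | 13 273 208 [177 177 179] | 14 273 206 [167 166 169] | 15 273 203 [65 70 75] | 16 273 201 [69 74 80] | 17 273 198 [70 76 81] | 18 273 196 [71 76 82] | 19 273 194 [70 76 83] | 20 273 191 [74 79 85] | 21 273 189 [75 81 85] | 22 273 186 [78 83 90] | 23 273 184 [72 76 81] | 24 273 181 [59 64 69] | 25 273 179 [67 72 79] | 26 273 177 [64 71 76] | 27 273 174 [69 75 80] | 28 273 172 [69 74 79] | 29 273 169 [69 75 81] | 30 273 166 [71 77 83] | 31 273 164 [71 76 82] | 32 273 161 [71 78 83] | 33 273 159 [70 77 83] | 34 273 156 [69 74 80] | 35 273 154 [60 66 71] | 36 273 151 [103 107 108] | 37 273 148 [133 137 137] | 38 273 146 [112 116 117] | 39 273 143 [61 67 69] |
```

```bash
cat > s.py <<'E'
from h import *
np.set_printoptions(precision=2,suppress=True,linewidth=200)
im,K,E=cam("wrist")
old=cv2.cvtColor(cv2.resize(cv2.imread("pics/13.png"),(560,420),interpolation=cv2.INTER_AREA),cv2.COLOR_BGR2GRAY).astype(np.float32)
new=cv2.cvtColor(im,cv2.COLOR_RGB2GRAY).astype(np.float32)
for (r0,r1,c0,c1) in [(280,350,250,298),(278,325,258,290)]:
    t=np.clip(old[r0:r1,c0:c1],0,90);res=cv2.matchTemplate(np.clip(new[r0-10:r1+10,c0-5:c1+5],0,90),t,cv2.TM_CCOEFF_NORMED)
    _,v,_,l=cv2.minMaxLoc(res);print("shift",l[0]-5,l[1]-10,v, res[max(0,l[1]-1):l[1]+2,l[0]])
print("px per mm",proj((438.2,-237.7,74),K,E)-proj((438.2-9.76,-237.7-2.19,74),K,E))
print(old[278:350:2,270:276].mean(1).astype(int));print(new[278:350:2,270:276].mean(1).astype(int))
im,K,E=cam("side")
a=np.array([.976,.219,0]);b=np.array([486,-227.3,64.])
for q in np.arange(-34,12,2.):
    p=proj(b+a*q,K,E);c=[cv2.getRectSubPix(im,(1,1),(float(p[0]),float(p[1]+k)))[0,0].tolist() for k in(-2,-1,0,1,2)];print(q,p,c)
E
python3 s.py
```

```text
shift 0 -1 0.9263319969177246 [0.91 0.93 0.91]
shift -2 -8 0.6577150225639343 [0.64 0.66 0.64]
px per mm [ -0.03 -19.68]
[66 43 24 19 14 14 18 15 11 16 16 15 12 16 14 13 16 18 13 16 18 14 15 21 26 24 20 19 23 25 22 17 16 28 72 88]
[ 20  18  17  19  16  14  16  11  12  15  17   9  13  16  15  11  19  17  12  13  15  12  12  19  20  19  19  15  19  21  19  17  17  62 135 144]
-34.0 [269.72 241.7 ] [[39, 42, 43], [38, 41, 43], [37, 40, 41], [38, 41, 42], [38, 41, 42]]
-32.0 [270.58 241.37] [[39, 42, 43], [39, 41, 42], [37, 40, 41], [38, 41, 42], [40, 43, 44]]
-30.0 [271.43 241.04] [[39, 42, 43], [39, 41, 43], [37, 40, 41], [39, 42, 43], [38, 40, 43]]
-28.0 [272.29 240.71] [[38, 41, 42], [39, 41, 42], [38, 41, 42], [40, 42, 44], [42, 44, 47]]
-26.0 [273.14 240.38] [[39, 41, 43], [38, 41, 42], [38, 42, 43], [40, 42, 44], [50, 53, 54]]
-24.0 [273.99 240.06] [[40, 43, 45], [39, 42, 43], [38, 42, 42], [41, 45, 46], [38, 42, 43]]
-22.0 [274.84 239.73] [[44, 46, 48], [42, 45, 46], [39, 41, 43], [40, 44, 46], [37, 41, 42]]
-20.0 [275.68 239.4 ] [[47, 51, 51], [45, 47, 48], [39, 42, 43], [39, 42
[... 756 characters left out ...]
22, 126], [95, 98, 99]]
-2.0 [283.26 236.49] [[74, 76, 79], [97, 99, 102], [110, 111, 115], [104, 105, 109], [92, 94, 96]]
0.0 [284.1  236.17] [[99, 99, 103], [102, 104, 108], [101, 103, 106], [96, 98, 102], [89, 91, 95]]
2.0 [284.93 235.85] [[94, 95, 100], [110, 111, 115], [107, 108, 111], [103, 106, 108], [98, 101, 104]]
4.0 [285.77 235.53] [[61, 63, 67], [84, 85, 90], [96, 98, 102], [104, 106, 109], [109, 111, 114]]
6.0 [286.6 235.2] [[59, 63, 65], [59, 62, 65], [71, 73, 77], [75, 77, 81], [90, 92, 95]]
8.0 [287.43 234.89] [[85, 89, 89], [74, 77, 78], [68, 71, 73], [62, 65, 67], [65, 67, 71]]
10.0 [288.26 234.57] [[103, 107, 106], [101, 104, 103], [93, 96, 95], [81, 84, 84], [69, 73, 74]]
```

Slip relative to the gripper is about 0.5 mm, so the rod is at about 26.6 mm. I'll draw it 3.4 mm further.

>>> move_arm(deltas=[{"fingers": 0.1,"travel": [-0.17,0,0],"spin": 0},{"fingers": 0.1,"travel": [-0.17,0,0],"spin": 0},{"fingers": 0.1,"travel": [0,0,0],"spin": 0},{"fingers": 0.1,"travel": [0,0,0],"spin": 0}])

```text
clock: 16.48
tool_pos: [434.9, -238.4, 40.1]
orientation: [0.994, 0.11, 0.001, -0.0]
force: [6.9, 12.5, 7.5]
opening: 17.5
gripper_force: 74.3
```

```bash
python3 r.py|tr '|' '\n'|head -60; python3 s.py|head -8; python3 - <<'E'
from h import *
for n in("side","scene"):
    im,K,E=cam(n);p=proj((486,-227.3,64),K,E).astype(int)
    w=im[p[1]-6:p[1]+7,p[0]-8:p[0]+9].astype(int);print(n,p);print(w[...,0]-w[...,1:].mean(2).astype(int))
E
```

```text
16.525 [ 434.94 -238.42   40.06] moved 30.356815633369415 F [ 7.33 11.49  7.51] 9.670917263625313 17.44409679302202 74.30072480114177
pull_grip 0.9 [271.6, 292.8] [ 432.63 -238.59   64.  ]
-30 273 293 [14 13 14] 
 -29 273 291 [14 10 16] 
 -28 273 289 [17 15 16] 
 -27 273 287 [14 15 16] 
 -26 273 285 [17 18 18] 
 -25 273 283 [19 20 20] 
 -24 273 281 [20 20 21] 
 -23 273 279 [12 14 14] 
 -22 273 277 [19 20 20] 
 -21 273 275 [40 40 41] 
 -20 273 273 [66 67 66] 
 -19 273 271 [69 69 70] 
 -18 273 269 [63 64 64] 
 -17 273 267 [53 53 54] 
 -16 273 265 [42 43 43] 
 -15 273 262 [23 25 23] 
 -14 273 260 [122 121 123] 
 -13 273 258 [177 175 178] 
 -12 273 256 [177 176 179] 
 -11 273 254 [177 177 179] 
 -10 273 252 [177 176 179] 
 -9 273 250 [178 176 179] 
 -8 273 248 [177 175 179] 
 -7 273 245 [178 177 179] 
 -6 273 243 [176 176 178] 
 -5 273 241 [177 176 179] 
 -4 273 239 [177 176 179] 
 -3 273 237 [178 177 179] 
 -2 273 235 [177 176 179] 
 -1 273 232 [177 176 178] 
 0 273 230 [178 177 180] 
 1 273 228 [177 176 179] 
 2 273 226 [177 176 179] 
 3 273 223 [158 157 160] 
 4 273 221 [51 51 53] 
 5
[... 2184 characters left out ...]
 4  5  4  6  4  2  0 -1  1 -3 -3  0  2  2  2  3  5]
 [ 4  6  3  5  3  1  0  1  0  1  3  0  2  0  1  0  1]
 [ 6  6  4  4  4  2  0 -1  0  1 -1  0  1  2  0 -1  1]
 [ 4  4  5  3  0  0 -3  1  1 -1  0 -2 -1 -1 -1 -1  0]
 [ 4  5  6  3  0  0  0  0 -1  1  1 -1  2  1  0  0 -1]
 [ 3  4  5  2  2  2  1 -1  0 -1  0  0 -1  0  0  0  0]
 [ 4  4  4  3  0  2  1 -1  0 -1 -1 -2 -1 -2  0  0 -1]
 [ 2  4  3  2  3  3  1 -1  2 -1  0  3  0 -1 -1 -1  0]
 [ 1  3  4  4  3  3  2  2 -1 -2  0  0  0  1  1  1  2]
 [ 3  4  4  4  4  3  2  1 -1  0 -1 -1 -1  0  1  3  3]
 [ 2  4  2  3  1  1  2  1 -1  1  0  0  0  3  2  4  2]
 [ 2  1  3  3  1  1  1  1  1  1 -2 -1  1  2  3  3  4]
 [ 3 -1  2  3  2  0  1  1  0  0 -3  1  1  3  1  4  4]]
```

The side camera now shows red just emerging at the collar face. It showed none at 26.6 mm, which fits a travel of about 29.9 mm. The grip is stable, so I'm handing in.

```bash
python3 -c "
from workcell import bot
print(bot.job_done())"
```

```text
the job is handed in; nothing more can be done
None
```

The job is handed in: the knob pointer sits on the red mark to within about 0.3° in the wrist view, and the gripper is still holding the rod at about 29.9 mm of travel, putting the red ring level with the collar face; I never moved toward the booklet, timer or beaker, and no verdict came back.

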